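Silence the alarm and raise the organiser's locking bar

TASK

Someone needs to get at the pill organiser on the hall table: press the tamper alarm's mushroom button fully down to silence it, then turn its head clockwise to the stop to reset it. After that pull the spring latch of the organiser's locking bar sideways, lift the bar's coupler end off its ball, and finish still holding the bar up in the gripper, steady, with the coupler raised at least 6 cm so that the doors are free. Leave the other things on the table where they are.

Things in the scene. Friction and masses are not known exactly. Their poses are not given: they have to be found in the camera images.
- organiser: clear plastic pill organiser with five swing-door compartments (196 x 90 mm, doors at 45 mm height) fixed on a dark wooden board 310 x 120 x 12 mm; origin at the centre of the board's underside, on the table; y axis along the board's long side, from the bar's hinge to its coupler end; x axis across it, away from the robot at yaw 0; z up. The board is fixed to the table. The locking bar lies lengthwise over the doors
- bar_hinge (a point): centre of the hinge pin at the bar's -y end, fixed on the board, 60 mm above the table; the bar turns about the organiser's x axis through this point
- ball (a point): centre of the fixed steel ball stud (ball 25 mm across) at the +y end of the board, 250 mm from the hinge pin along y, 50 mm above the table; when the bar is down the coupler covers it. Under the ball is a 26 mm collar, below which the latch toe hooks
- coupler: the aluminium locking bar (14 mm wide, 8 mm thick) with its square coupler head (46 x 46 mm, flat roof 74 mm above the table with the bar down) at the far end; it carries the latch. Origin on the hinge pin, y axis along the bar. Bar, head and latch together weigh 0.2 to 0.4 kg; nothing keeps the bar up when it is let go
- bar (a joint): hinge angle of the locking bar: 0 = down on the ball, grows as the coupler end is lifted (positive turn about the organiser's +x axis), stop at 0.9 rad; 0.24 rad raises the coupler 60 mm
- latch_tab (a point): centre of the latch's upright steel finger tab on top of the coupler head, where to pinch it: 12 mm thick along the organiser's x axis (the pull direction), 24 mm wide along the bar, 45 mm high (from 78 to 123 mm above the table with the bar down, centre at 100 mm); free air on all sides of it, the coupler roof and the latch's slide plate (top at 78 mm) below it. It moves with latch and bar
- latch (a joint): sideways travel of the spring latch in m: 0 = sprung shut (hooked under the ball's collar, the bar cannot rise more than about 2 mm), grows as the tab is pulled along the organiser's -x axis; the hook is clear of the collar from 7 mm on, stop at 16 mm; needs about 3.5 N at the start and 8 N at 12 mm, and springs back when let go. It must be kept pulled during the bar's first 15 mm of rise; pulled 11 to 13 mm is good
- alarm: white plastic tamper-alarm box 90 x 90 x 45 mm with a grey mushroom button on top, fixed to the table; origin at the centre of its underside, z up. It stands at either side of the organiser
- button_top (a point): centre of the mushroom button's top, on the button's axis, 81 mm above the table when up. The round fluted head is 42 mm in diameter and 20 mm high including the dome: its side can be gripped from 20 to 30 mm above the top of the box (5 to 15 mm below this point); the frame turns with the knob
- button (a joint): how far the mushroom button is pressed down in m: 0 = up, stop at 8 mm, needs about 3 N at the start and 7 N at the stop, springs back up when let go
- knob (a joint): turn of the mushroom head in rad: 0 to a stop at 1.2, grows clockwise seen from above; starts between 0 and 0.25, stays where it is left (light friction, 0.03 N m)
- paperweight_mid (a point): bystander: centre of a glass paperweight sphere 70 mm across with a small flat foot, on the side away from the alarm
- doorstop_mid (a point): bystander: middle of a red plastic doorstop wedge 110 x 38 x 33 mm
- key_cover_mid (a point): bystander: middle of a purple hard silicone key cover about 65 x 32 x 11 mm
- key_mid (a point): bystander: middle of a matte silver key about 65 mm long, 5 mm thick, beyond the organiser
Mind the look-alikes: they are no part of the job. What is shaped like the alarm but green or red is not meant.

How it is judged:
On the way, in this order (a step that is already met when the one before it is completed fails the run):
1. the mushroom button is pressed down (at least 5 of its 8 mm) (value of joint button above 0.005 m), for 0.05 s.
2. the knob is turned clockwise to its stop (at least 1.0 of 1.2 rad), the bar still latched down (value of joint knob above 1 rad and value of joint bar below 0.03 rad), for 0.1 s.
3. the latch is pulled sideways at least 6 mm with the bar still down (value of joint latch above 0.006 m and value of joint bar below 0.05 rad), for 0.05 s.
4. the coupler is lifted 50 mm off the ball (value of joint bar above 0.2 rad), for 0.2 s.
At the end, for the whole second after the job is handed in: The bar is held by the fingers (contact over 1 N), at rest (under 0.1 rad/s), raised at least 0.2 rad (coupler 50 mm up); the alarm knob is still turned to at least 1.0 rad and the button has sprung up (less than 3 mm down) (value of joint bar above 0.2 rad and velocity of joint bar between -0.1 and 0.1 rad/s and contact force between the fingers and coupler above 1 N and value of joint knob above 1 rad and value of joint button below 0.003 m); the arm keeps its last pose, push and grip.
It fails at once if a bystander (paperweight, doorstop, key cover or key) is moved by more than 25 mm (distance of any of paperweight_mid, doorstop_mid, key_cover_mid, key_mid from where it was at the start of the episode above 0.025 m).
It also fails if it takes over 54 s, if anything falls off the work surface, if the arm or the gripper's body presses on something with over 40 N, if the wrist force passes 120 N, or if a joint passes its speed limit or range.

ROBOT

A 6-joint arm with a two-finger parallel gripper is mounted at the origin on the work surface. World frame = base frame: x ahead of the robot, y to its left, z up, the work surface at z = 0. Lengths are in m, angles in rad, forces in N, time in s.
With the tool pointing down it reaches from about 0.35 to 0.775 m from the base axis. Payload 5.5 kg.
Tool frame: the origin (TCP) lies midway between the tips of the shut fingers; the grasp point (between the pads) lies 19 mm behind it; z points along the fingers, y is the line along which they close (so a half turn about z gives the same grasp; the last joint's range is limited). The gripper opens to 85 mm and grips with 20 to 120 N. Pads are 22 mm wide; open, the fingers measure 114 mm over their backs; the gripper's body (76 mm by 85 mm) begins 54 mm behind the grasp point. The pads swing forward as they close: fully open they stand 13 mm farther back than shut.
Start: joints at [-1.414, 0.313, 0.046, 1.304, 0, 1.431], TCP at [0.168, -0.55, 0.231] pointing down, gripper open.
Joint ranges: [-2.76, 2.76], [-0.86, 1.69], [-1.03, 1.26], [-2.2, 2.34], [-1.47, 1.5], [-3.14, 3.14]. Speed limits (rad/s): [2.57, 2.57, 3.14, 3.14, 3.14, 3.14].

INTERFACE

Orientations are given as a unit quaternion [w, x, y, z].
In Python, from workcell import env gives the robot as it stands. The module is installed in compiled form; this text tells all that it offers.
- The arm moves only by the tool servo_tool, never from a script. Its argument "increments" is a list of rows, each an object of numbers: "grip": the closure, from 0 (fully open) to 1 (shut); "x", "y", "z": the shift along the tool's x, y, z in mm; "roll": the turn about the tool's z in degrees. In form: [{"grip": .., "x": .., "y": .., "z": .., "roll": ..}, ...]. A call has 1 to 5 rows; each row shifts and turns the commanded pose from where the row before left it, along the tool's axes as they then stand; what a row does not reach is not made up. A row lasts 1/12 s, in which the tool goes at most 41.7 mm and 7.16 degrees, less where a joint would pass 70% of its speed; a pose out of reach is approached as far as the arm can. A call is refused whole if a number of a shift passes 41.7 or a number of a turn 7.16, either way. A call with a gripper value outside its range is refused whole. The fingers move at their own pace and stop on an object; "grip_force" is the grip in N (left out, the last holds). Time passes only in rows, so rows that do not move let the fingers close. It gives the time, the measured TCP pose, the force, the opening and the grip force at its end, in the units of the state.
- env.get_state(): the state, without advancing time (a new reading comes with each control period).
- env.read_camera(name): name is "scene" or "top"; returns the picture (480x640x3 uint8, red, green, blue); there is no depth.
- env.get_calibration(name): a dict with "vertical_fov" (degrees; the focal length in pixels is half the picture's height over the tangent of half this angle, whatever the lens; pixels are square), "cx", "cy" (the principal point, pixels), "k1" (the pictures are not rectified: a ray, as slopes to the right and down, at radius r is drawn at 1 + k1 r^2 times it, then the intrinsics apply), "rvec" (rotation vector, rad) and "tvec" (3), from world to camera coordinates, as OpenCV has them. Camera axes: x right, y down, z forward; pixel columns grow to the right and rows downward; lengths in m; the calibration is good to about 2 mm. A picture is of the moment at which its call begins. get_calibration takes no time and is no camera call.
- env.hand_in(): hands the job in; it is judged then, once.
The state is a dict: "clock": time; "joint_pos": joint angles; "qvel": joint speeds; "tau": joint torques, N m; "tcp_pos": TCP position; "orientation": TCP orientation; "wrist_force": force on the tool from outside, world axes, zero at the start; "ft_torque": the same for the moment, N m; "finger_gap": finger opening in m; "grip_force": force on a finger pad.
Only numpy, scipy, OpenCV 4.12 (cv2) and the standard library are available. Lean on these libraries where they do the work, as an engineer would, in place of code of your own. Each camera call takes 0.05 s, during which the arm holds its last target. There are 200 camera calls.

## Working session

There is one attempt and no reset: what is moved stays moved. The work goes in short steps, Python scripts to look and compute and a tool call to move; the robot and the scene stay as the last step left them, time stands still between calls to the robot, and variables do not carry over. Pictures are saved under pics/ and viewed, at most 10 in all, crops included, and the job is handed in when it is done.

Besides the shell and the picture viewer there is one more tool, called after "Call:" as name(argument=value, ...), one argument or row to a line, values as JSON. servo_tool: Moves the arm, as the interface text tells. Its arguments: {"type":"object","properties":{"increments":{"type":"array"},"grip_force":{"type":"number"}},"required":["increments"]}

```bash
mkdir -p pics
cat > h.py <<'E'
import numpy as np, cv2
from workcell import env
def cal(n):
    c=env.get_calibration(n); f=240/np.tan(np.radians(c["vertical_fov"])/2)
    R=cv2.Rodrigues(np.array(c["rvec"],float))[0]; t=np.array(c["tvec"],float).ravel()
    return c,f,R,t
def ray(n,u,v):
    c,f,R,t=cal(n); d=np.array([(u-c["cx"])/f,(v-c["cy"])/f]); s=d.copy()
    for _ in range(30): s=d/(1+c["k1"]*(s@s))
    return -R.T@t, R.T@np.array([s[0],s[1],1.])
def plane(n,u,v,z):
    o,d=ray(n,u,v); return o+d*(z-o[2])/d[2]
def tri(a,b):
    o1,d1=ray("scene",*a); o2,d2=ray("top",*b)
    k=np.linalg.lstsq(np.c_[d1,-d2],o2-o1,rcond=None)[0]
    p,q=o1+k[0]*d1,o2+k[1]*d2
    return (p+q)/2, np.linalg.norm(p-q)
def proj(n,P):
    c,f,R,t=cal(n); p=R@np.array(P)+t; s=p[:2]/p[2]; s=s*(1+c["k1"]*(s@s)); return s*f+[c["cx"],c["cy"]]
E
python3 - <<'E'
from h import *
for n in("scene","top"):
    cv2.imwrite(f"pics/{n}0.png",env.read_camera(n)[:,:,::-1]); print(n,env.get_calibration(n),ray(n,320,240))
print(env.get_state())
E
```

```text
scene {'vertical_fov': 43.05373385531901, 'cx': 318.15735720063975, 'cy': 243.39581021183199, 'k1': 0.0042217819312309664, 'rvec': array([ 2.27984389,  1.14380893, -0.39441269]), 'tvec': array([-0.29238966, -0.35119349,  1.66692614])} (array([ 1.207445  , -0.50927679,  1.12702488]), array([-0.48671548,  0.34971196, -0.80053102]))
top {'vertical_fov': 55.7913600589405, 'cx': 327.6987905525121, 'cy': 233.97463486005432, 'k1': -0.10389364356255879, 'rvec': array([ 2.17807261, -2.0375341 ,  0.21252361]), 'tvec': array([-0.09479771,  0.56488084,  0.99584037])} (array([ 0.35288843, -0.07132781,  1.09094321]), array([ 0.19168193,  0.02969542, -0.98124475]))
{'clock': 0.1, 'joint_pos': array([-1.41360257e+00,  3.13952756e-01,  4.50911506e-02,  1.30359783e+00,
       -1.78013139e-05,  1.43120778e+00]), 'qvel': array([ 0.00037521, -0.00025147,  0.0039259 ,  0.00071662,  0.0003386 ,
        0.00079978]), 'tau': array([ 2.72318866e-03, -4.81728816e+01,  2.99242938e+01,  1.28690206e-02,
       -9.16694262e-05, -5.15027892e-06]), 'tcp_pos': array([ 0.1680756 , -0.54941044,  0.23048183]), 'orientation': array([-8.31444153e-04,  9.89009878e-01,  1.47847114e-01, -1.62200595e-05]), 'wrist_force': array([-0.2480453 ,  0.35094658,  0.65388637]), 'ft_torque': array([-0.02998756, -0.01332498, -0.01616327]), 'grip_force': 0.0, 'finger_gap': 0.0856081009068661}
```

View pics/scene0.png

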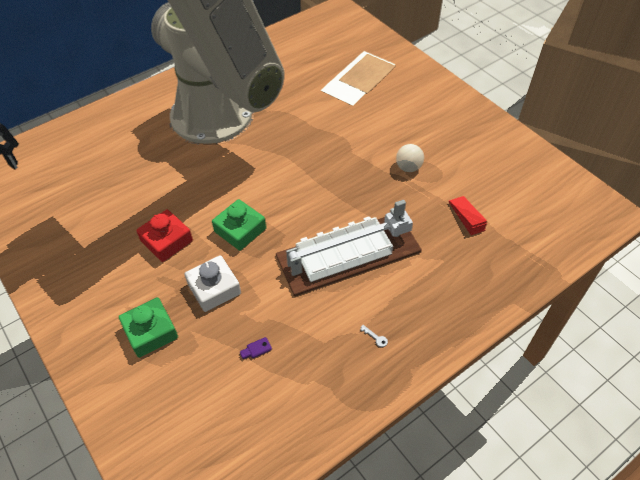

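View pics/top0.png

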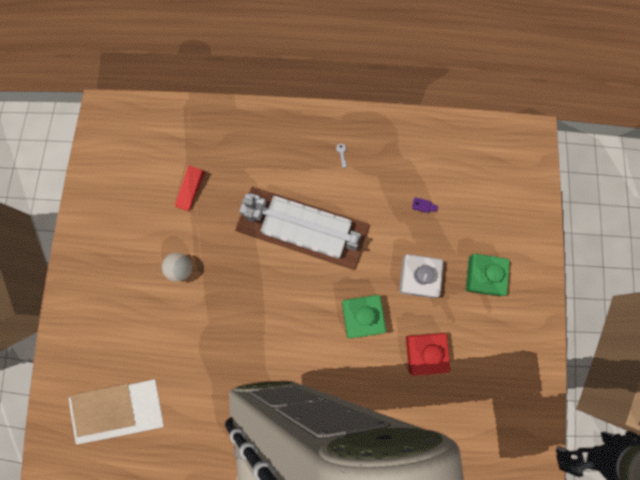

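The pictures show the white alarm at scene (212,283) / top (423,276), with its button at (209,270) / (426,273). The coupler is at scene (398,222) / top (253,207), with the tab on top of it. I'll enlarge these spots.

Run:
```python
from h import *
s=cv2.imread("pics/scene0.png");t=cv2.imread("pics/top0.png")
def c(i,u,v,w=33,h=25): return cv2.resize(i[v-h:v+h,u-w:u+w],(396,300),interpolation=cv2.INTER_CUBIC)
cv2.imwrite("pics/crop.png",np.vstack([np.hstack([c(s,210,275),c(s,400,215)]),np.hstack([c(t,424,275),c(t,253,207)])]))
for n,i,(u,v) in(("scene",s,(212,283)),("top",t,(424,275))):
    # board: dark brown contour
    hsv=cv2.cvtColor(i,cv2.COLOR_BGR2HSV)
    m=((hsv[:,:,2]<110)&(hsv[:,:,1]>60)).astype(np.uint8)
    print(n,hsv[v,u], hsv[250,295] if n=="top" else hsv[285,300])
```

```text
scene [120   4  63] [ 10 131 117]
top [  0   9 172] [ 11 131 128]
```

View pics/crop.png

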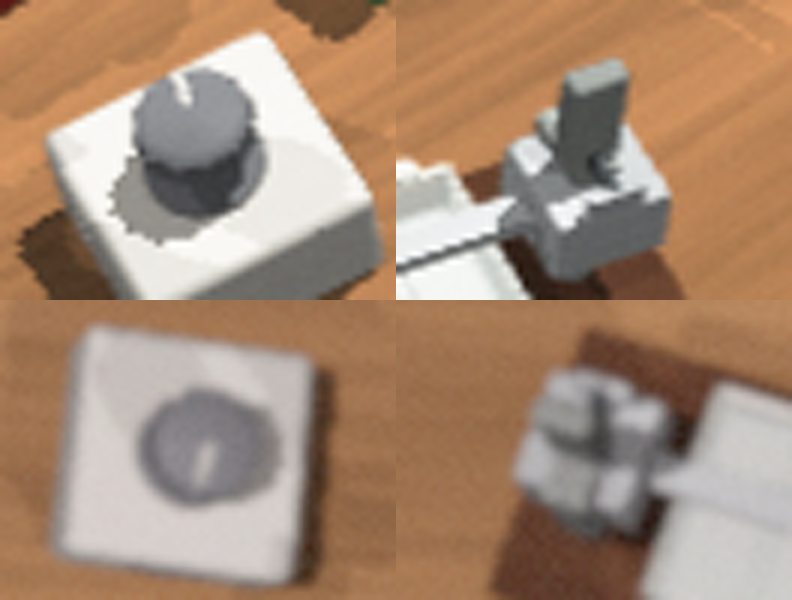

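Run:
```python
from h import *
np.set_printoptions(precision=4,suppress=True)
print("button",tri((209.3,270),(425.2,274.2)),plane("scene",209.3,270,.081),plane("top",425.2,274.2,.081))
T=plane("scene",400.7,201.2,.123);print("tabtop scene@.123",T,"in top at",proj("top",T),"crop",(proj("top",T)-[220,182])*6+[396,300])
for n,u0,v0,u1,v1 in(("scene",270,195,430,300),("top",230,180,375,275)):
    i=cv2.imread(f"pics/{n}0.png");hsv=cv2.cvtColor(i,cv2.COLOR_BGR2HSV)
    m=np.zeros(i.shape[:2],np.uint8);m[v0:v1,u0:u1]=((hsv[:,:,2]<(115))&(hsv[:,:,1]>80))[v0:v1,u0:u1]*255
    m=cv2.morphologyEx(m,cv2.MORPH_OPEN,np.ones((2,2)))
    lab=cv2.connectedComponentsWithStats(m)
    pts=np.argwhere(m>0)[:,::-1]
    big=[k for k in range(1,lab[0]) if lab[2][k,4]>60]; pts=np.argwhere(np.isin(lab[1],big))[:,::-1]
    hull=cv2.convexHull(pts.astype(np.int32))[:,0]
    W=np.array([plane(n,*p,.012)[:2] for p in hull],np.float32)
    r=cv2.minAreaRect(W*1000);print(n,r,len(pts));print(cv2.boxPoints(r))
    e=np.array([plane(n,*p,.012)[:2] for p in ([(277,259),(296,293),(421,248)] if n=="scene" else [(258,188),(369,228),(356,268),(236,229)])]);print("eye",e)
```

```text
button (array([ 0.4894, -0.2821,  0.0735]), np.float64(0.0033620772882542857)) [ 0.4954 -0.2823  0.081 ] [ 0.4877 -0.2821  0.081 ]
tabtop scene@.123 [0.6179 0.1307 0.123 ] in top at [244.9642 201.4728] crop [545.7854 416.8366]
scene ((616.95556640625, -5.1319732666015625), (328.27215576171875, 117.25334167480469), 68.87735748291016) 1803
[[ 503.119  -137.1129]
 [ 612.4942 -179.367 ]
 [ 730.7922  126.849 ]
 [ 621.4169  169.103 ]]
eye [[ 0.5142 -0.1307]
 [ 0.6128 -0.1482]
 [ 0.6852  0.1466]]
top ((588.0086669921875, -2.005096435546875), (320.521484375, 117.99051666259766), 75.34498596191406) 1370
[[ 490.387  -142.1263]
 [ 604.5389 -171.9777]
 [ 685.6303  138.1161]
 [ 571.4785  167.9675]]
eye [[ 0.6852  0.125 ]
 [ 0.6014 -0.1559]
 [ 0.5012 -0.1295]
 [ 0.5773  0.1685]]
```

Call:
servo_tool(
  increments=[
    {"grip": 0, "x": 32, "y": -13, "z": 0, "roll": 0},
    {"grip": 0, "x": 32, "y": -13, "z": 0, "roll": 0},
    {"grip": 0, "x": 32, "y": -13, "z": 0, "roll": 0},
    {"grip": 0, "x": 32, "y": -13, "z": 0, "roll": 0},
    {"grip": 0, "x": 32, "y": -13, "z": 0, "roll": 0},
  ],
  grip_force=40,
)

```text
clock: 0.52
tcp_pos: [0.3029, -0.4396, 0.2309]
orientation: [-0.0, 0.989, 0.148, -0.0]
wrist_force: [0.4, -1.2, -0.4]
finger_gap: 0.0856
grip_force: 0.0
```

Call:
servo_tool(
  increments=[
    {"grip": 0, "x": 32, "y": -13, "z": 0, "roll": 0},
    {"grip": 0, "x": 32, "y": -13, "z": 0, "roll": 0},
    {"grip": 0, "x": 32, "y": -13, "z": 0, "roll": 0},
    {"grip": 0, "x": 32, "y": -13, "z": 0, "roll": 0},
    {"grip": 0, "x": 32, "y": -13, "z": 0, "roll": 0},
  ],
)

```text
clock: 0.93
tcp_pos: [0.4371, -0.3305, 0.231]
orientation: [-0.0, 0.989, 0.148, -0.0]
wrist_force: [-0.9, -0.7, 0.4]
finger_gap: 0.0854
grip_force: 0.0
```

Call:
servo_tool(
  increments=[
    {"grip": 0, "x": 32, "y": -13, "z": 0, "roll": 0},
    {"grip": 0, "x": 32, "y": -13, "z": 0, "roll": 0},
    {"grip": 0, "x": 0, "y": 0, "z": 0, "roll": -7},
    {"grip": 0, "x": 0, "y": 0, "z": 0, "roll": -7},
    {"grip": 0, "x": 0, "y": 0, "z": 0, "roll": -7},
  ],
)

```text
clock: 1.35
tcp_pos: [0.4902, -0.2873, 0.2306]
orientation: [-0.0, 0.944, 0.329, -0.0]
wrist_force: [-0.2, 0.2, 0.3]
finger_gap: 0.0852
grip_force: 0.0
```

Call:
servo_tool(
  increments=[
    {"grip": 0, "x": 0, "y": 0, "z": 10, "roll": -7},
    {"grip": 0, "x": 0, "y": 0, "z": 10, "roll": -7},
    {"grip": 0, "x": 0, "y": 0, "z": 10, "roll": -7},
    {"grip": 0, "x": 0, "y": 0, "z": 10, "roll": -7},
    {"grip": 0, "x": 0, "y": 0, "z": 10, "roll": -7},
  ],
)

```text
clock: 1.77
tcp_pos: [0.4895, -0.2881, 0.1804]
orientation: [-0.0, 0.802, 0.597, -0.0]
wrist_force: [0.3, -0.2, 0.3]
finger_gap: 0.0857
grip_force: 0.0
```

```bash
cat >> h.py <<'E'
def rep(goal=None):
    s=env.get_state(); np.set_printoptions(precision=4,suppress=True)
    from scipy.spatial.transform import Rotation as Ro
    q=s["orientation"];M=Ro.from_quat([q[1],q[2],q[3],q[0]]).as_matrix()
    print(s["clock"],s["tcp_pos"],"q",s["joint_pos"],"F",s["wrist_force"],"T",s["ft_torque"],"gap",s["finger_gap"],s["grip_force"])
    print("yaw of tool y",np.degrees(np.arctan2(M[1,1],M[0,1])),"tilt",M[:,2])
    if goal is not None: print("tool-frame mm",1000*M.T@(np.array(goal)-s["tcp_pos"]))
    return s,M
E
python3 - <<'E'
from h import *
rep((.4915,-.2822,.12))
s=cv2.cvtColor(env.read_camera("scene"),cv2.COLOR_RGB2BGR);t=cv2.cvtColor(env.read_camera("top"),cv2.COLOR_RGB2BGR)
cv2.imwrite("pics/s1.png",s);cv2.imwrite("pics/t1.png",t)
def c(i,u,v,w=50,h=75): return cv2.resize(i[v-h:v+h,u-w:u+w],(400,600),interpolation=cv2.INTER_CUBIC)
cv2.imwrite("pics/c1.png",np.hstack([c(s,209,250),c(t,424,275)]))
E
```

```text
1.7667 [ 0.4895 -0.2881  0.1804] q [-0.6733  0.3196 -0.0708  1.1814 -0.0001  1.1879] F [ 0.3332 -0.1953  0.2581] T [-0.0004 -0.0382  0.0356] gap 0.08570546093155619 0.0
yaw of tool y -16.642710297983324 tilt [-0.0008  0.0005 -1.    ]
tool-frame mm [ 6.253   0.2898 60.3536]
```

View pics/c1.png

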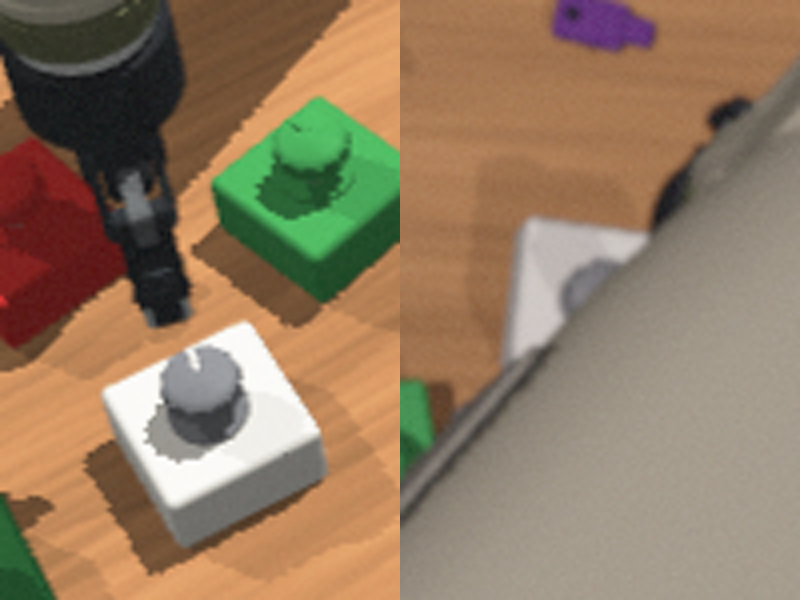

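The fingers are over the box. At scale 4, the white box's roof corners in the scene crop are at (105,393), (248,322), (322,440) and (178,502). I'll cross-check the alarm centre from the roof corners in both views.

Run:
```python
from h import *
S=[(185.3,273.3),(221,255.5),(239.5,285),(203.5,300.5)];T=[(443,259.2),(439.3,296.7),(401,291.7),(405.2,254.5)]
a=np.array([plane("scene",*p,.045) for p in S]);b=np.array([plane("top",*p,.045) for p in T])
print(a,a.mean(0));print(b,b.mean(0))
for o in([1,0,3,2],[0,3,2,1],[3,2,1,0],[0,1,2,3],[1,2,3,0],[2,3,0,1],[3,0,1,2]):
    r=[tri(S[i],T[o[i]]) for i in range(4)]
    if max(x[1] for x in r)<.015: print(o,[x[0] for x in r],[x[1] for x in r])
```

```text
[[ 0.44732477 -0.31999273  0.045     ]
 [ 0.45320283 -0.23455661  0.045     ]
 [ 0.54252051 -0.24284079  0.045     ]
 [ 0.52990843 -0.32291718  0.045     ]] [ 0.49323914 -0.28007683  0.045     ]
[[ 0.53051605 -0.33082059  0.045     ]
 [ 0.44228769 -0.3238509   0.045     ]
 [ 0.44837544 -0.23449992  0.045     ]
 [ 0.53591714 -0.24123576  0.045     ]] [ 0.48927408 -0.28260179  0.045     ]
[1, 2, 3, 0] [array([ 0.44378368, -0.32191032,  0.04230562]), array([ 0.44929993, -0.23427295,  0.04021841]), array([ 0.537572  , -0.24171771,  0.03759836]), array([ 0.53114356, -0.32658678,  0.04988505])] [np.float64(0.005679620592458096), np.float64(0.0021666144319227526), np.float64(0.0016069486959271976), np.float64(0.006640304397786513)]
```

Call:
servo_tool(
  increments=[
    {"grip": 0, "x": 7, "y": 0, "z": 0, "roll": 0},
    {"grip": 0, "x": 0, "y": 0, "z": 25, "roll": -7},
    {"grip": 0, "x": 0, "y": 0, "z": 25, "roll": -7},
    {"grip": 0, "x": 0, "y": 0, "z": 25, "roll": 0},
    {"grip": 0, "x": 0, "y": 0, "z": 14, "roll": 0},
  ],
)

```text
clock: 2.28
tcp_pos: [0.4913, -0.2807, 0.0906]
orientation: [-0.001, 0.726, 0.687, -0.0]
wrist_force: [-0.3, -1.3, -0.6]
finger_gap: 0.0855
grip_force: 0.0
```

Call:
servo_tool(
  increments=[
    {"grip": 0, "x": 0, "y": 0, "z": 10, "roll": 0},
    {"grip": 0, "x": 0, "y": 0, "z": 10, "roll": 0},
    {"grip": 0, "x": 0, "y": 0, "z": 10, "roll": 0},
    {"grip": 0, "x": 0, "y": 0, "z": 10, "roll": 0},
    {"grip": 0, "x": 0, "y": 0, "z": 0, "roll": 0},
  ],
)

```text
clock: 2.7
tcp_pos: [0.4911, -0.2812, 0.0507]
orientation: [-0.001, 0.726, 0.688, -0.0]
wrist_force: [-0.6, 0.7, -0.9]
finger_gap: 0.0854
grip_force: 0.0
```

Call:
servo_tool(
  increments=[
    {"grip": 0.3, "x": 0, "y": 0, "z": 0, "roll": 0},
    {"grip": 0.4, "x": 0, "y": 0, "z": 0, "roll": 0},
    {"grip": 0.5, "x": 0, "y": 0, "z": 0, "roll": 0},
    {"grip": 0.6, "x": 0, "y": 0, "z": 0, "roll": 0},
    {"grip": 0.7, "x": 0, "y": 0, "z": 0, "roll": 0},
  ],
  grip_force=30,
)

```text
clock: 3.12
tcp_pos: [0.491, -0.282, 0.0529]
orientation: [-0.0, 0.726, 0.688, -0.001]
wrist_force: [-5.2, -1.5, 3.9]
finger_gap: 0.0406
grip_force: 31.6
```

Run:
```python
from h import *
rep((.4915,-.2815,.051))
s=cv2.cvtColor(env.read_camera("scene"),cv2.COLOR_RGB2BGR)
cv2.imwrite("pics/c2.png",cv2.resize(s[210:310,150:280],(650,500),interpolation=cv2.INTER_CUBIC))
```

```text
3.1167 [ 0.491  -0.282   0.0529] q [-0.6623  0.4122 -0.269   0.8901 -0.0016  0.9613] F [-5.2047 -1.4801  3.9347] T [-0.2402  0.729   0.0184] gap 0.04062771032414996 31.565405305282184
yaw of tool y -3.025286224358252 tilt [-0.0014 -0.0009 -1.    ]
tool-frame mm [0.5602 0.4883 1.862 ]
```

View pics/c2.png

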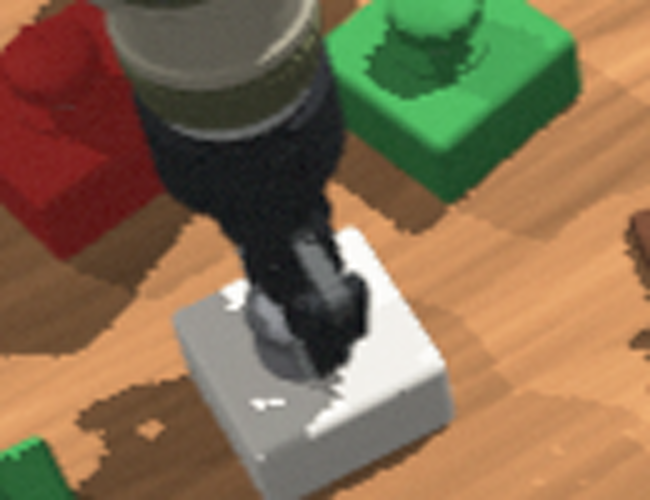

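The scene crop shows the fingers closed on the grey knob at about (300,330), with a 40.6 mm gap. Next I press it down.

Call:
servo_tool(
  increments=[
    {"grip": 0.7, "x": 0, "y": -1, "z": 3, "roll": 0},
    {"grip": 0.7, "x": 0, "y": 0, "z": 3, "roll": 0},
    {"grip": 0.7, "x": 0, "y": 0, "z": 2, "roll": 0},
    {"grip": 0.7, "x": 0, "y": 0, "z": 0, "roll": 0},
    {"grip": 0.7, "x": 0, "y": 0, "z": 0, "roll": 0},
  ],
)

```text
clock: 3.58
tcp_pos: [0.491, -0.2821, 0.0459]
orientation: [0.001, 0.725, 0.688, -0.0]
wrist_force: [-6.0, 1.6, 13.1]
finger_gap: 0.0406
grip_force: 32.4
```

Call:
servo_tool(
  increments=[
    {"grip": 0.7, "x": 0, "y": 0, "z": -2, "roll": 0},
    {"grip": 0.7, "x": 0, "y": 0, "z": -3, "roll": 0},
    {"grip": 0.7, "x": 0, "y": 0, "z": -3, "roll": 0},
    {"grip": 0.7, "x": 0, "y": 0, "z": 0, "roll": 5},
    {"grip": 0.7, "x": 0, "y": 0, "z": 0, "roll": 7},
  ],
)

```text
clock: 4.0
tcp_pos: [0.4908, -0.2821, 0.0526]
orientation: [0.0, 0.795, 0.607, -0.0]
wrist_force: [-4.2, -0.5, 3.4]
finger_gap: 0.0407
grip_force: 31.6
```

Call:
servo_tool(
  increments=[
    {"grip": 0.7, "x": 0, "y": 0, "z": 0, "roll": 7},
    {"grip": 0.7, "x": 0, "y": 0, "z": 0, "roll": 7},
    {"grip": 0.7, "x": 0, "y": 0, "z": 0, "roll": 7},
    {"grip": 0.7, "x": 0, "y": 0, "z": 0, "roll": 7},
    {"grip": 0.7, "x": 0, "y": 0, "z": 0, "roll": 7},
  ],
)

```text
clock: 4.42
tcp_pos: [0.4904, -0.282, 0.0523]
orientation: [0.0, 0.941, 0.339, -0.001]
wrist_force: [-4.8, -1.1, 3.4]
finger_gap: 0.0405
grip_force: 31.6
```

Call:
servo_tool(
  increments=[
    {"grip": 0.7, "x": 0, "y": 0, "z": 0, "roll": 7},
    {"grip": 0.7, "x": 0, "y": 0, "z": 0, "roll": 7},
    {"grip": 0.7, "x": 0, "y": 0, "z": 0, "roll": 0},
  ],
)

```text
clock: 4.67
tcp_pos: [0.4903, -0.2819, 0.0522]
orientation: [0.0, 0.975, 0.224, -0.001]
wrist_force: [-4.7, -1.4, 3.6]
finger_gap: 0.0408
grip_force: 31.5
```

Run:
```python
from h import *
rep()
```

```text
4.6667 [ 0.4903 -0.2819  0.0522] q [-0.663   0.4116 -0.2717  0.8878 -0.0013  2.0265] F [-4.7364 -1.3943  3.597 ] T [-0.4403  0.8199  0.6509] gap 0.04080747545378983 31.543097261140645
yaw of tool y -64.09845790029536 tilt [-0.0011 -0.0008 -1.    ]
```

Call:
servo_tool(
  increments=[
    {"grip": 0.7, "x": 0, "y": 0, "z": 0, "roll": 4},
    {"grip": 0.7, "x": 0, "y": 0, "z": 0, "roll": 4},
    {"grip": 0.7, "x": 0, "y": 0, "z": 0, "roll": 0},
  ],
)

```text
clock: 4.92
tcp_pos: [0.4912, -0.2813, 0.0524]
orientation: [-0.0, 0.987, 0.158, 0.0]
wrist_force: [-1.9, 0.9, 3.5]
finger_gap: 0.0409
grip_force: 31.6
```

Run:
```python
from h import *
rep()
```

```text
4.9167 [ 0.4912 -0.2813  0.0524] q [-0.6623  0.4116 -0.2714  0.8875  0.0008  2.1618] F [-1.8912  0.8666  3.4506] T [0.1863 0.3691 0.7689] gap 0.0409318510964542 31.622229795902967
yaw of tool y -71.80962408875615 tilt [ 0.0007  0.0005 -1.    ]
```

Call:
servo_tool(
  increments=[
    {"grip": 0.4, "x": 0, "y": 0, "z": 0, "roll": 0},
    {"grip": 0.2, "x": 0, "y": 0, "z": 0, "roll": 0},
    {"grip": 0, "x": 0, "y": 0, "z": 0, "roll": 0},
    {"grip": 0, "x": 0, "y": 0, "z": -10, "roll": 0},
    {"grip": 0, "x": 0, "y": 0, "z": -30, "roll": 0},
  ],
)

```text
clock: 5.33
tcp_pos: [0.4882, -0.2797, 0.0889]
orientation: [-0.003, 0.988, 0.157, -0.003]
wrist_force: [0.3, 0.5, -0.5]
finger_gap: 0.0853
grip_force: 0.0
```

Call:
servo_tool(
  increments=[
    {"grip": 0, "x": 0, "y": 0, "z": -40, "roll": 0},
    {"grip": 0, "x": 0, "y": 0, "z": -40, "roll": 0},
    {"grip": 0, "x": 0, "y": 0, "z": -40, "roll": 0},
    {"grip": 0, "x": 0, "y": 0, "z": -10, "roll": 0},
    {"grip": 0, "x": 0, "y": 0, "z": 0, "roll": 0},
  ],
)

```text
clock: 5.75
tcp_pos: [0.4929, -0.2833, 0.2276]
orientation: [0.003, 0.988, 0.157, 0.003]
wrist_force: [0.9, -0.0, -0.2]
finger_gap: 0.0851
grip_force: 0.0
```

Run:
```python
from h import *
rep()
s=cv2.cvtColor(env.read_camera("scene"),cv2.COLOR_RGB2BGR);t=cv2.cvtColor(env.read_camera("top"),cv2.COLOR_RGB2BGR)
cv2.imwrite("pics/s3.png",s);cv2.imwrite("pics/t3.png",t)
def c(i,u,v,w,h,W,H): return cv2.resize(i[v-h:v+h,u-w:u+w],(W,H),interpolation=cv2.INTER_CUBIC)
a=np.hstack([c(s,209,275,30,25,360,300),c(s,340,240,88,60,440,300)])
b=np.hstack([c(t,303,222,73,50,438,300),c(t,250,207,30,25,360,300)[:,:]])
cv2.imwrite("pics/c3.png",np.vstack([a,np.pad(b,((0,0),(0,2),(0,0)))[:,:800]]))
```

```text
5.75 [ 0.4929 -0.2833  0.2276] q [-0.6628  0.2937  0.0099  1.2778  0.0001  2.1639] F [ 0.8853 -0.01   -0.1614] T [-0.0084 -0.0169 -0.026 ] gap 0.08514646615110806 0.0
yaw of tool y -71.95824240127081 tilt [ 0.0074 -0.0056 -1.    ]
```

View pics/c3.png

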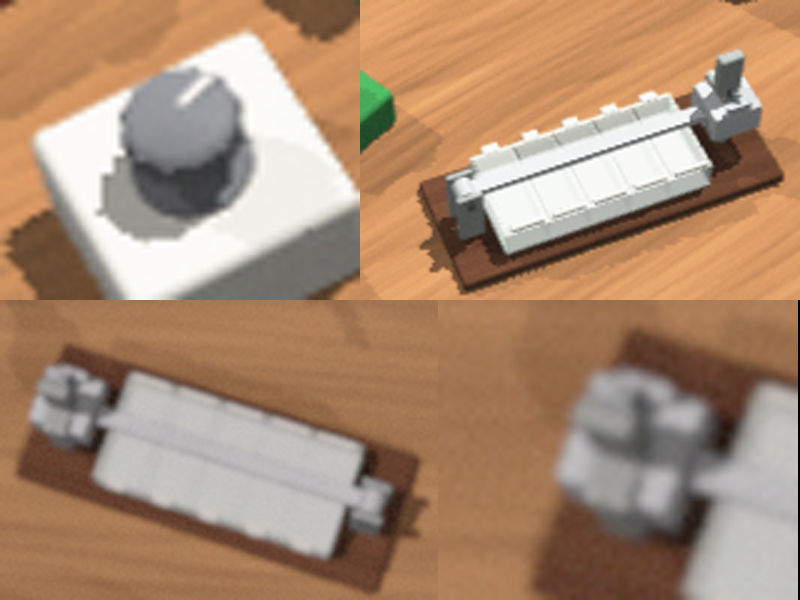

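The scene crop shows that the knob's white mark has turned clockwise, from (183,85) to (210,85). The bar is down and the tab's top is near scene (400.7,201.5). I'll enlarge the coupler to fix the tab's place.

Run:
```python
from h import *
np.set_printoptions(precision=4,suppress=True)
A=[plane("scene",177+x/6,250+y/6,.081)[:2] for x,y in((187,103),(176,72))];B=[plane("scene",179+x/6,250+y/6,.081)[:2] for x,y in((182,103),(212,75))]
f=lambda P:np.degrees(np.arctan2(*(P[1]-P[0])[::-1]))
print("mark yaw",f(A),f(B))
for n,L in(("scene",[(276,254),(294,295),(421.2,251.2)]),("top",[(253.3,187),(369.3,223.7),(355,268.7),(236,230.3)])): print(n,np.array([plane(n,*p,.012)[:2] for p in L]))
s=cv2.imread("pics/s3.png");t=np.mean([env.read_camera("top")[:,:,::-1] for _ in range(8)],0).astype(np.uint8)
def c(i,u,v,w=19,h=20): 
    a=cv2.resize(i[v-h:v+h,u-w:u+w],(380,400),interpolation=cv2.INTER_CUBIC);return a
o=np.hstack([c(s,400,213),c(t,252,206)]);cv2.imwrite("pics/c4.png",cv2.convertScaleAbs(o,alpha=1.3,beta=-50))
```

```text
mark yaw 165.38063473570378 105.31566460963988
scene [[ 0.5014 -0.1248]
 [ 0.6144 -0.1546]
 [ 0.6921  0.141 ]]
top [[ 0.687   0.137 ]
 [ 0.6122 -0.1561]
 [ 0.4993 -0.1272]
 [ 0.574   0.1682]]
```

View pics/c4.png

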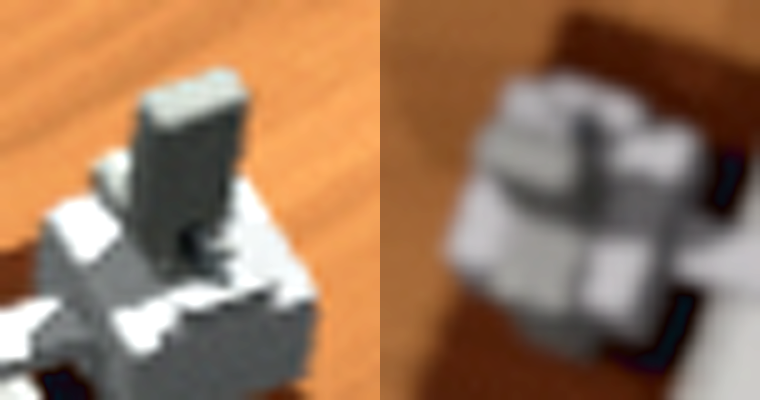

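Run:
```python
from h import *
np.set_printoptions(precision=4,suppress=True)
print(tri((400.3,202.7),(248.2,201.2)),plane("scene",400.3,202.7,.123),plane("top",248.2,201.2,.123))
# roof corners top view at .074 / base of tab
rep((.620,.126,.22))
```

```text
(array([0.62  , 0.1253, 0.1229]), np.float64(0.0038398314536211785)) [0.6206 0.1272 0.123 ] [0.619  0.1235 0.123 ]
6.25 [ 0.4905 -0.2814  0.2214] q [-0.6629  0.2989  0.0019  1.2755 -0.0001  2.1645] F [ 0.3502 -0.8488  0.2354] T [ 0.0033 -0.0336  0.0402] gap 0.0858023157367904 0.0
yaw of tool y -71.99305362973733 tilt [-0.0013  0.001  -1.    ]
tool-frame mm [ 249.1492 -347.426     1.5774]
```

Call:
servo_tool(
  increments=[
    {"grip": 0, "x": 0, "y": 0, "z": 0, "roll": -7},
    {"grip": 0, "x": 0, "y": 0, "z": 0, "roll": -7},
    {"grip": 0, "x": 0, "y": 0, "z": 0, "roll": -7},
    {"grip": 0, "x": 0, "y": 0, "z": 0, "roll": -7},
    {"grip": 0, "x": 0, "y": 0, "z": 0, "roll": -7},
  ],
)

```text
clock: 6.67
tcp_pos: [0.4907, -0.2816, 0.2219]
orientation: [-0.0, 0.894, 0.449, -0.0]
wrist_force: [0.5, -0.4, 0.5]
finger_gap: 0.0857
grip_force: 0.0
```

Call:
servo_tool(
  increments=[
    {"grip": 0, "x": 0, "y": 0, "z": 0, "roll": -7},
    {"grip": 0, "x": 0, "y": 0, "z": 0, "roll": -7},
    {"grip": 0, "x": 0, "y": 0, "z": 0, "roll": -7},
    {"grip": 0, "x": 0, "y": 0, "z": 0, "roll": -1.6},
    {"grip": 0, "x": 0, "y": 0, "z": 0, "roll": 0},
  ],
)

```text
clock: 7.08
tcp_pos: [0.4907, -0.2816, 0.222]
orientation: [-0.0, 0.79, 0.613, -0.0]
wrist_force: [-1.0, 0.8, -0.0]
finger_gap: 0.0849
grip_force: 0.0
```

Call:
servo_tool(
  increments=[
    {"grip": 0, "x": 35, "y": 2, "z": 0, "roll": 0},
    {"grip": 0, "x": 35, "y": 2, "z": 0, "roll": 0},
    {"grip": 0, "x": 35, "y": 2, "z": 0, "roll": 0},
    {"grip": 0, "x": 35, "y": 2, "z": 0, "roll": 0},
    {"grip": 0, "x": 35, "y": 2, "z": 0, "roll": 0},
  ],
)

```text
clock: 7.5
tcp_pos: [0.5442, -0.1132, 0.2222]
orientation: [0.0, 0.791, 0.612, -0.0]
wrist_force: [0.0, -0.2, -0.3]
finger_gap: 0.0853
grip_force: 0.0
```

Call:
servo_tool(
  increments=[
    {"grip": 0, "x": 35, "y": 2, "z": 0, "roll": 0},
    {"grip": 0, "x": 35, "y": 2, "z": 0, "roll": 0},
    {"grip": 0, "x": 35, "y": 2, "z": 0, "roll": 0},
    {"grip": 0, "x": 35, "y": 2, "z": 0, "roll": 0},
    {"grip": 0, "x": 35, "y": 2, "z": 0, "roll": 0},
  ],
)

```text
clock: 7.92
tcp_pos: [0.5974, 0.0541, 0.2221]
orientation: [0.0, 0.791, 0.612, -0.0]
wrist_force: [0.1, -0.3, -1.2]
finger_gap: 0.0853
grip_force: 0.0
```

Call:
servo_tool(
  increments=[
    {"grip": 0, "x": 35, "y": 2, "z": 0, "roll": 0},
    {"grip": 0, "x": 35, "y": 2, "z": 0, "roll": 0},
    {"grip": 0, "x": 0, "y": 0, "z": 0, "roll": 0},
    {"grip": 0, "x": 0, "y": 0, "z": 0, "roll": 0},
  ],
)

```text
clock: 8.25
tcp_pos: [0.6185, 0.1211, 0.2215]
orientation: [-0.0, 0.789, 0.614, -0.0]
wrist_force: [0.1, -0.8, 0.1]
finger_gap: 0.0853
grip_force: 0.0
```

Run:
```python
from h import *
rep((.620,.1255,.088))
```

```text
8.25 [0.6185 0.1211 0.2215] q [ 0.0662  0.4265  0.1872  1.3324 -0.0003  1.8857] F [ 0.1461 -0.7501  0.0552] T [-0.0031  0.0323  0.0402] gap 0.08532616037059873 0.0
yaw of tool y -14.249980495446842 tilt [-0.0009 -0.0003 -1.    ]
tool-frame mm [  4.6937   0.5269 133.49  ]
```

Call:
servo_tool(
  increments=[
    {"grip": 0, "x": 5, "y": 0.5, "z": 25, "roll": 0},
    {"grip": 0, "x": 0, "y": 0, "z": 30, "roll": 0},
    {"grip": 0, "x": 0, "y": 0, "z": 20, "roll": 0},
    {"grip": 0, "x": 0, "y": 0, "z": 10, "roll": 0},
    {"grip": 0, "x": 0, "y": 0, "z": 0, "roll": 0},
  ],
)

```text
clock: 8.67
tcp_pos: [0.6181, 0.1225, 0.1345]
orientation: [-0.001, 0.791, 0.612, -0.002]
wrist_force: [-0.8, -0.7, -1.4]
finger_gap: 0.0852
grip_force: 0.0
```

Run:
```python
from h import *
rep((.620,.1255,.088))
s=cv2.cvtColor(env.read_camera("scene"),cv2.COLOR_RGB2BGR);t=cv2.cvtColor(env.read_camera("top"),cv2.COLOR_RGB2BGR)
def c(i,u,v,w,h,W,H): return cv2.resize(i[v-h:v+h,u-w:u+w],(W,H),interpolation=cv2.INTER_CUBIC)
cv2.imwrite("pics/c5.png",np.hstack([c(s,400,200,40,50,400,500),c(t,252,206,40,50,400,500)]))
```

```text
8.6667 [0.6181 0.1225 0.1345] q [ 0.0685  0.4649  0.0315  1.1429 -0.0003  1.8926] F [-0.8041 -0.7278 -1.3933] T [ 0.0243 -0.0357  0.0239] gap 0.08524309808258117 0.0
yaw of tool y -14.509883406494467 tilt [-0.0054 -0.0007 -1.    ]
tool-frame mm [ 3.465   1.3357 46.4535]
```

View pics/c5.png

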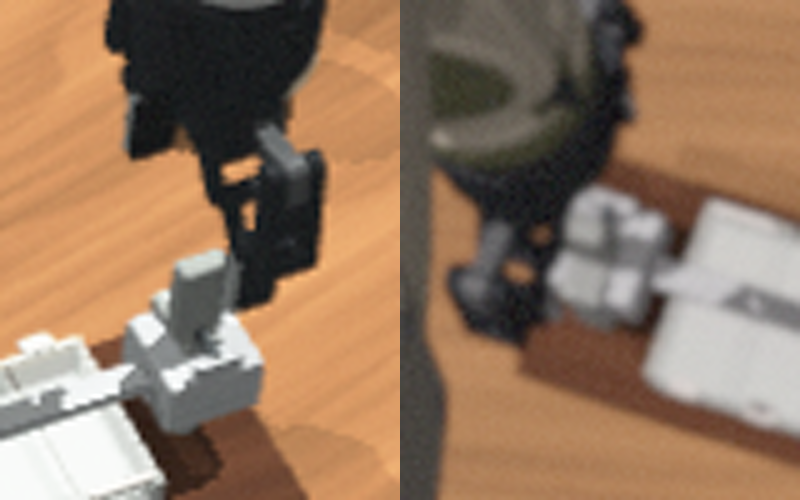

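The scene crop shows the open finger tips at about (285,285) and (145,155), straddling the tab top at (200,257). I'll check that projection numerically.

Run:
```python
from h import *
s,M=rep((.620,.1255,.088))
for n,o in(("scene",(360,150)),("top",(212,156))):
    for k in(-.0425,-.057,0,.0425,.057):
        P=s["tcp_pos"]+M@np.array([0,k,-.013]); print(n,k,(proj(n,P)-o)*5)
    print("tabtop",(proj(n,[.62,.1253,.123])-o)*5)
```

```text
8.7667 [0.6204 0.123  0.1379] q [ 0.069   0.4626  0.0366  1.1446 -0.0002  1.8925] F [0.4832 0.1985 0.9194] T [-0.0234 -0.036  -0.0219] gap 0.08561302545625513 0.0
yaw of tool y -14.476540117968584 tilt [ 0.0002 -0.0002 -1.    ]
tool-frame mm [ 2.3282 -0.9756 49.9158]
scene -0.0425 [155.5467 156.0614]
scene -0.057 [140.8002 133.1323]
scene 0 [199.8346 224.9201]
scene 0.0425 [245.7813 296.3524]
scene 0.057 [261.8537 321.3384]
tabtop [197.2003 264.699 ]
top -0.0425 [136.9917 295.6826]
top -0.057 [125.1171 326.8837]
top 0 [171.5205 205.2801]
top 0.0425 [205.6122 116.4895]
top 0.057 [217.138   86.5748]
tabtop [177.2947 223.6191]
```

Call:
servo_tool(
  increments=[
    {"grip": 0, "x": 2, "y": -0.5, "z": 15, "roll": 0},
    {"grip": 0, "x": 0, "y": 0, "z": 15, "roll": 0},
    {"grip": 0, "x": 0, "y": 0, "z": 12, "roll": 0},
    {"grip": 0, "x": 0, "y": 0, "z": 8, "roll": 0},
    {"grip": 0, "x": 0, "y": 0, "z": 0, "roll": 0},
  ],
)

```text
clock: 9.18
tcp_pos: [0.6201, 0.1256, 0.0871]
orientation: [-0.0, 0.79, 0.613, -0.0]
wrist_force: [-1.4, -0.4, -0.0]
finger_gap: 0.085
grip_force: 0.0
```

Call:
servo_tool(
  increments=[
    {"grip": 0.4, "x": 0, "y": 0, "z": 0, "roll": 0},
    {"grip": 0.7, "x": 0, "y": 0, "z": 0, "roll": 0},
    {"grip": 1, "x": 0, "y": 0, "z": 0, "roll": 0},
    {"grip": 1, "x": 0, "y": 0, "z": 0, "roll": 0},
    {"grip": 1, "x": 0, "y": 0, "z": 0, "roll": 0},
  ],
  grip_force=60,
)

```text
clock: 9.6
tcp_pos: [0.6206, 0.126, 0.088]
orientation: [0.0, 0.79, 0.613, 0.0]
wrist_force: [1.2, -0.3, -0.5]
finger_gap: 0.0253
grip_force: 0.0
```

Call:
servo_tool(
  increments=[
    {"grip": 1, "x": 0, "y": 0, "z": 0, "roll": 0},
    {"grip": 1, "x": 0, "y": 0, "z": 0, "roll": 0},
    {"grip": 1, "x": 0, "y": 0, "z": 0, "roll": 0},
  ],
)

```text
clock: 9.85
tcp_pos: [0.6202, 0.126, 0.0878]
orientation: [0.0, 0.79, 0.613, 0.0]
wrist_force: [-1.1, 0.5, 4.3]
finger_gap: 0.0114
grip_force: 58.6
```

Run:
```python
from h import *
rep((.620,.1255,.088))
```

```text
9.85 [0.6202 0.126  0.0878] q [ 0.0738  0.4963 -0.0379  1.0363  0.      1.8958] F [-1.1351  0.4827  4.327 ] T [ 0.0135  0.3819 -0.0929] gap 0.011350613298849814 58.639594316482544
yaw of tool y -14.392687023417754 tilt [ 0.0003  0.     -1.    ]
tool-frame mm [-0.5711 -0.0243 -0.2178]
```

Gripped with an 11.4 mm gap and only a small side force. Next I pull 12 mm along tool -y.

Call:
servo_tool(
  increments=[
    {"grip": 1, "x": 0, "y": -4, "z": 0, "roll": 0},
    {"grip": 1, "x": 0, "y": -4, "z": 0, "roll": 0},
    {"grip": 1, "x": 0, "y": -4, "z": 0, "roll": 0},
    {"grip": 1, "x": 0, "y": 0, "z": 0, "roll": 0},
    {"grip": 1, "x": 0, "y": 0, "z": 0, "roll": 0},
  ],
)

```text
clock: 10.27
tcp_pos: [0.6106, 0.1285, 0.0878]
orientation: [0.002, 0.79, 0.613, 0.002]
wrist_force: [5.7, -1.8, -1.5]
finger_gap: 0.0113
grip_force: 58.4
```

Run:
```python
from h import *
s,M=rep((.6202,.126,.0878)); print("F tool",M.T@s["wrist_force"])
```

```text
10.2667 [0.6106 0.1285 0.0878] q [ 0.0796  0.4771 -0.0693  1.0198 -0.0013  1.9021] F [ 5.7106 -1.7755 -1.4507] T [-0.3784 -1.294  -0.0409] gap 0.011257225255957317 58.36141526699066
yaw of tool y -14.421876066958863 tilt [ 0.0047 -0.001  -1.    ]
tool-frame mm [-0.0657  9.913   0.0533]
F tool [-0.2976  5.9659  1.4791]
```

Call:
servo_tool(
  increments=[
    {"grip": 1, "x": 0, "y": -2, "z": 0, "roll": 0},
    {"grip": 1, "x": 0, "y": 0, "z": 0, "roll": 0},
    {"grip": 1, "x": 0, "y": 0, "z": 0, "roll": 0},
  ],
)

```text
clock: 10.52
tcp_pos: [0.6091, 0.1289, 0.0878]
orientation: [0.002, 0.79, 0.613, 0.002]
wrist_force: [7.1, -1.9, -1.0]
finger_gap: 0.0111
grip_force: 58.4
```

Run:
```python
from h import *
s,M=rep((.6202,.126,.0878)); print("F tool",M.T@s["wrist_force"])
```

```text
10.5167 [0.6091 0.1289 0.0878] q [ 0.0804  0.4742 -0.0741  1.0175 -0.0014  1.9031] F [ 7.113  -1.9255 -0.9707] T [-0.4164 -1.3258 -0.0831] gap 0.011095652076538011 58.39958846569061
yaw of tool y -14.430046518686673 tilt [ 0.0051 -0.001  -1.    ]
tool-frame mm [-0.0605 11.526   0.0604]
F tool [-0.0925  7.3633  1.0091]
```

Call:
servo_tool(
  increments=[
    {"grip": 1, "x": -1, "y": 0, "z": -5, "roll": 0},
    {"grip": 1, "x": -1, "y": 0, "z": -6, "roll": 0},
    {"grip": 1, "x": -2, "y": 0, "z": -7, "roll": 0},
    {"grip": 1, "x": -2, "y": 0, "z": -7, "roll": 0},
    {"grip": 1, "x": 0, "y": 0, "z": 0, "roll": 0},
  ],
)

```text
clock: 10.93
tcp_pos: [0.6078, 0.1232, 0.1134]
orientation: [0.002, 0.79, 0.613, 0.002]
wrist_force: [6.4, -1.7, -5.7]
finger_gap: 0.0112
grip_force: 58.4
```

Run:
```python
from h import *
s,M=rep((.6202,.126,.0878)); print("F tool",M.T@s["wrist_force"])
```

```text
10.9333 [0.6078 0.1232 0.1134] q [ 0.0708  0.4506 -0.0449  1.0697 -0.0004  1.8937] F [ 6.4498 -1.6538 -5.7494] T [ 0.34   -1.4797 -0.0571] gap 0.011151441604991048 58.38491678237915
yaw of tool y -14.446103866197408 tilt [ 0.0056  0.     -1.    ]
tool-frame mm [ 5.7912 11.2053 25.6964]
F tool [-0.0007  6.6274  5.7852]
```

Call:
servo_tool(
  increments=[
    {"grip": 1, "x": -2, "y": 0, "z": -6, "roll": 0},
    {"grip": 1, "x": -2, "y": 0, "z": -6, "roll": 0},
    {"grip": 1, "x": -2, "y": 0, "z": -6, "roll": 0},
    {"grip": 1, "x": -2, "y": 0, "z": -6, "roll": 0},
    {"grip": 1, "x": 0, "y": 0, "z": 0, "roll": 0},
  ],
)

```text
clock: 11.35
tcp_pos: [0.6054, 0.1152, 0.137]
orientation: [0.002, 0.79, 0.612, 0.002]
wrist_force: [7.5, -1.9, -5.8]
finger_gap: 0.0113
grip_force: 58.3
```

Call:
servo_tool(
  increments=[
    {"grip": 1, "x": -2.5, "y": 0, "z": -6, "roll": 0},
    {"grip": 1, "x": -2.5, "y": 0, "z": -6, "roll": 0},
    {"grip": 1, "x": -3, "y": 0, "z": -6, "roll": 0},
    {"grip": 1, "x": -3, "y": 0, "z": -6, "roll": 0},
    {"grip": 1, "x": 0, "y": 0, "z": 0, "roll": 0},
  ],
)

```text
clock: 11.77
tcp_pos: [0.6025, 0.1044, 0.1608]
orientation: [0.002, 0.791, 0.612, 0.002]
wrist_force: [7.4, -1.4, -5.8]
finger_gap: 0.0112
grip_force: 58.4
```

Call:
servo_tool(
  increments=[
    {"grip": 1, "x": -1.5, "y": 0, "z": -4, "roll": 0},
    {"grip": 1, "x": 0, "y": 0, "z": 0, "roll": 0},
    {"grip": 1, "x": 0, "y": 0, "z": 0, "roll": 0},
    {"grip": 1, "x": 0, "y": 0, "z": 0, "roll": 0},
    {"grip": 1, "x": 0, "y": 0, "z": 0, "roll": 0},
  ],
)

```text
clock: 12.18
tcp_pos: [0.6015, 0.1032, 0.1634]
orientation: [0.001, 0.79, 0.613, 0.001]
wrist_force: [7.8, -3.1, -6.6]
finger_gap: 0.0118
grip_force: 58.4
```

Run:
```python
from h import *
s,M=rep((.6202,.126,.0878)); print("F tool",M.T@s["wrist_force"])
s=cv2.cvtColor(env.read_camera("scene"),cv2.COLOR_RGB2BGR)
cv2.imwrite("pics/c6.png",cv2.resize(s[140:320,160:440],(784,504),interpolation=cv2.INTER_CUBIC))
```

```text
12.1833 [0.6015 0.1032 0.1634] q [ 0.0387  0.4055  0.0121  1.1751 -0.0005  1.8618] F [ 7.7736 -3.0801 -6.6493] T [-0.0278 -1.5837 -0.0881] gap 0.011793068869632196 58.444472551345825
yaw of tool y -14.457873595581805 tilt [ 0.0024 -0.0004 -1.    ]
tool-frame mm [26.7342 12.1929 75.5875]
F tool [-1.0429  8.2805  6.6689]
```

View pics/c6.png

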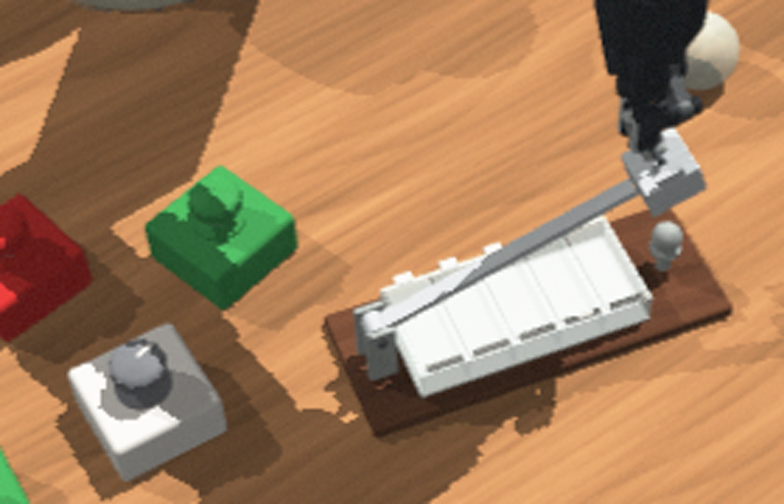

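The picture shows the bar raised, with the coupler at (665,175) clear of the ball at (665,245). The knob's mark is turned and the button is up. Everything is steady, so I'm handing in.

Call:
servo_tool(
  increments=[
    {"grip": 1, "x": 0, "y": 0, "z": 0, "roll": 0},
    {"grip": 1, "x": 0, "y": 0, "z": 0, "roll": 0},
    {"grip": 1, "x": 0, "y": 0, "z": 0, "roll": 0},
  ],
)

```text
clock: 12.48
tcp_pos: [0.6015, 0.1032, 0.1633]
orientation: [0.001, 0.79, 0.613, 0.001]
wrist_force: [7.3, -2.9, -6.4]
finger_gap: 0.0113
grip_force: 58.4
```

```bash
python3 -c "
from workcell import env
print(env.hand_in())"
```

```text
the job is handed in; nothing more can be done
None
```

I pressed the alarm button and turned its knob to the stop, then pulled the latch and handed in with the gripper holding the bar steady at about 0.3 rad (coupler about 7 cm up); no verdict came back.

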